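# Swing the pivoting loading tray into line with the analyser and slide the tube rack home

## Task

The tube rack sits on the metal loading tray, which has been swung out of line with the analyser. Push the tray near its free corner so that it pivots on its pin until its channel lines up straight with the dock of the analyser, then slide the rack along the tray into the dock until it is fully home against the back, leaving the tray lined up. Slide the rack, do not lift or tip it, and do not disturb the other things on the bench.

Things in the scene. Friction and masses are not known exactly. Their poses are not given: they have to be found in the camera images.
- analyser: White bench instrument, fixed, 161 mm high, with an open-topped aluminium dock on its front. Origin: bench height, centre of the dock mouth. +x: level way into the dock (roughly the robot's left, varies); +y: roughly towards the robot. Dock floor 28.5 mm up, x = 0 to 110 mm; side walls 98 mm apart, 55 mm high, flared over the first 26 mm. White body from x = 110 mm, y +-110.
- dock_back (a point): Middle of the dock's back stop (the instrument's face) at the dock floor: x = 110, y = 0, z = 28.5 mm in the analyser's frame. The rack is home when its front end face touches here: its origin is then at x = 46 mm in the analyser's frame, and its rear end sticks out 18 mm in front of the dock mouth.
- tray: Aluminium channel tray turning level on a fixed pin. Origin: pin axis at bench height, 54 mm in front of the dock mouth (analyser x = -54, y = 0); +x along the channel to its rounded exit (dock) end, z up. Spans x = -185 (free end) to +51 mm, y +-51; 92 mm between the 5 mm rails, ends open. In line when its x axis is parallel to the analyser's; starts 0.25 to 0.60 rad clockwise of it (from above).
- tray_corner (a point): The tray's free corner to push: outer face of its robot-side rail at the free end, x = -185, y = +51 mm in the tray frame, 34 mm up. Push near it towards the tray's -y to bring it into line. Nothing stops it there; dry friction holds it where it is left, about 2 N at the corner turns it. Underside 18 mm, channel floor 30 mm, rails to 50 mm above the bench; only two small feet below.
- rack: White tube rack with capped tubes, one rigid thing: 128 mm long (own x), 86 mm wide, block 45 mm high, tubes to 65 mm, 0.28 to 0.46 kg. Origin: centre of its underside; own +x points to the tray's dock end. Too wide to grasp: push its plain rear end face (own x = -64 mm), which starts 16 to 70 mm in from the tray's free end.
- jar_wide: Bystander: wide glass jar, 68 mm across, 85 mm high; origin under its centre.
- jar_small: Bystander: small jar, 50 mm across, 70 mm high, on the robot's side of the dock; origin under its centre.
- loose_cap: Bystander: jar cap lying flat, 60 mm across, 14 mm high; origin under its centre.
- beaker: Bystander: glass beaker, 68 mm across, 85 mm high; origin under its centre.
- tip_box: Bystander: box of pipette tips, 122 x 87 mm, 72 mm high; origin under its centre.
- timer: Bystander: small bench timer, 75 mm wide, 55 mm high; origin under its centre.
- dropper: Bystander: amber bottle, 38 mm across, 90 mm high; origin under its centre.
Not all that is in view belongs to the job. Leave any blue look-alike of the rack alone.

How it is judged:
By the outcome, as a careful person would: the job done as asked, in the order asked, and still so for the second after the job is handed in, with the robot touching nothing.
It also fails if it takes over 51 s, if anything falls off the work surface, if the arm or the gripper's body presses on something with over 40 N, if the wrist force passes 120 N, or if a joint passes its speed limit or range.

## Robot

A 6-joint arm with a two-finger parallel gripper is mounted at the origin on the work surface. World frame = base frame: x ahead of the robot, y to its left, z up, the work surface at z = 0. Lengths are in m, angles in rad, forces in N, time in s.
With the tool pointing down it reaches from about 0.3 to 0.85 m from the base axis. Payload 5.4 kg.
Tool frame: the origin (TCP) lies at the very end of the fingers, on their centre line; the grasp point (between the pads) lies 19 mm behind it; z points along the fingers, y is the direction in which the jaws open and shut (so a half turn about z gives the same grasp; the last joint's range is limited). The gripper opens to 85 mm and grips with 20 to 120 N. Pads are 22 mm wide; open, the fingers measure 114 mm over their backs; the gripper's body (76 mm by 85 mm) begins 54 mm behind the grasp point. The pads swing forward as they close: fully open they stand 13 mm farther back than shut.
Start: joints at [-1.312, 0.158, 1.597, -0, 1.386, -0.21], TCP at [0.26, -0.513, 0.231] pointing down, gripper open.
Joint ranges: [-2.91, 2.91], [-0.94, 2.29], [0.18, 2.7], [-1.29, 4.43], [0.17, 2.64], [-3, 3]. Speed limits (rad/s): [2.57, 2.57, 3.14, 3.14, 3.14, 3.14].

## Interface

Orientations are given as a rotation vector (axis times angle).
In Python, from workcell import bot gives the robot as it stands. The module is installed in compiled form; this text tells all that it offers.
- The arm moves only by the tool servo_tool, never from a script. Its argument "rows" is a list of rows, each a list of 7 numbers: the shift along the tool's x, y, z in cm, then the turn, a rotation vector about the tool's x, y, z in degrees, then the finger opening in cm, from 0 to 8.54. In form: [[x, y, z, ax, ay, az, jaw], ...]. A call has 1 to 5 rows; each row is the pose to reach, as a shift and turn from the pose measured when the call began, along the tool's axes at that moment; what a row does not reach only later rows make up. A row lasts 1/12 s, in which the tool goes at most 41.7 mm and 7.16 degrees, less where a joint would pass 70% of its speed; a pose out of reach is approached as far as the arm can. A call with a gripper value outside its range is refused whole. The fingers move at their own pace and stop on an object; the grip force is fixed at half the most. Time passes only in rows, so rows that repeat a pose let the fingers close. It gives the time, the measured TCP pose, the force and the opening at its end, in the units of the state.
- bot.observe(): the state, without advancing time (a new reading comes with each control period).
- bot.capture(name): name is "scene" or "top"; returns a dict with "color" (420x560x3 uint8, blue, green, red), "fx", "fy", "cx", "cy" (pixels), "D" ([k1, k2, p1, p2, k3] as OpenCV has them; the pictures are not rectified), "extrinsics" (4x4, takes a point from world to camera coordinates). Camera axes: x right, y up, looking along -z (the intrinsics and any distortion apply to the point x, -y, -z); pixel columns grow to the right and rows downward; lengths in m; the calibration is good to about 2 mm. A picture is of the moment at which its call begins. There is no depth.
- bot.sign_off(): hands the job in, once; it reports no verdict.
Trained networks look in the newest picture that a camera, given by its name, has taken for a name from the list of things; names that differ only in an ending like _2 or _b are one class to them, and where a whole thing is asked for, a point or a joint stands for the part that bears it (a point fixed in the world has none). Each returns a list of dicts, best first, with "confidence" (0 to 1); they miss things now and then, are a little off and sometimes report something else, mostly with a low value. They report only what shows in the picture. A call takes as long as a camera call. They do not tell look-alikes from the thing itself.
- bot.boxes_of(label, camera): "centre" ([x, y, z] in m, in world coordinates, good to about 4 mm: the middle of the surface that is visible of it).
The state is a dict: "time_s": time; "joints": joint angles; "joint_velocities": joint speeds; "joint_torque": joint torques, N m; "ee_pos": TCP position; "orientation": TCP orientation; "wrist_force": force on the tool from outside, world axes, zero at the start; "moment": the same for the moment, N m; "opening": opening from 0.0 (shut) to 1.0 (fully open).
Only numpy, scipy, OpenCV 4.12 (cv2) and the standard library are available. Lean on these libraries where they do the work, as an engineer would, in place of code of your own. Each camera call takes 0.05 s, during which the arm holds its last target.

## Working session

There is one attempt and no reset: what is moved stays moved. The work goes in short steps, Python scripts to look and compute and a tool call to move; the robot and the scene stay as the last step left them, time stands still between calls to the robot, and variables do not carry over. Pictures are saved under pics/ and viewed, and the job is handed in when it is done.

Besides the shell and the picture viewer there is one more tool, called after "Emit:" as name([rows], argument=value, ...), one row to a line, values as JSON. servo_tool: Moves the arm, as the interface text tells. Its arguments: {"type":"object","properties":{"rows":{"type":"array"}},"required":["rows"]}

```bash
mkdir -p pics; cat > h.py <<'E'
import numpy as np, cv2
from workcell import bot
def cap(name,fn=None):
    c=bot.capture(name)
    if fn: cv2.imwrite('pics/'+fn,c['color'])
    np.savez('/tmp/%s.npz'%name,**{k:c[k] for k in c})
    return c
def K(c): return np.array([[c['fx'],0,c['cx']],[0,c['fy'],c['cy']],[0,0,1.]])
def proj(c,P):
    P=np.atleast_2d(P).astype(float);E=np.array(c['extrinsics'])
    q=P@E[:3,:3].T+E[:3,3]; q=q*[1,-1,-1]
    return cv2.projectPoints(q,np.zeros(3),np.zeros(3),K(c),np.array(c['D'],float))[0][:,0]
def unproj(c,uv,z):
    uv=np.atleast_2d(uv).astype(float).reshape(-1,1,2);E=np.array(c['extrinsics'])
    n=cv2.undistortPoints(uv,K(c),np.array(c['D'],float))[:,0]
    d=np.c_[n[:,0],-n[:,1],-np.ones(len(n))]@E[:3,:3]
    o=-E[:3,:3].T@E[:3,3]
    z=np.broadcast_to(z,(len(n),))
    return o+d*((z-o[2])/d[:,2])[:,None]
E
python3 - <<'E'
from h import *
np.set_printoptions(precision=4,suppress=True)
for n in ('scene','top'):
    c=cap(n,n+'0.png'); E=np.array(c['extrinsics']); print(n,c['fx'],c['cx'],c['cy'],c['D'],-E[:3,:3].T@E[:3,3]); print(E)
    for l in ['analyser','dock_back','tray','tray_corner','rack','jar_wide','jar_small','loose_cap','beaker','tip_box','timer','dropper']:
        for d in bot.boxes_of(l,n): print(l,np.array(d['centre']),round(d['confidence'],2),proj(c,d['centre'])[0].round())
s=bot.observe(); print(s)
E
```

```text
scene 398.1839775216924 277.483376937613 213.68908513169393 [-0.0816  0.      0.      0.      0.    ] [ 1.1443 -0.2977  0.7643]
[[ 0.4563  0.8898  0.0021 -0.2588]
 [-0.6284  0.3206  0.7087  0.2728]
 [ 0.63   -0.3247  0.7055 -1.3567]
 [ 0.      0.      0.      1.    ]]
analyser [ 0.7367 -0.0067  0.0121] 0.69 [310. 296.]
dock_back [0.6986 0.2266 0.128 ] 0.9 [393. 215.]
tray [ 0.6249 -0.0071  0.0311] 0.92 [286. 256.]
tray_corner [ 0.6224 -0.0065  0.0318] 0.77 [286. 255.]
rack [ 0.7922 -0.2205  0.0457] 0.98 [229. 351.]
rack [ 0.4354 -0.2214  0.0473] 0.79 [173. 229.]
rack [ 0.2522 -0.3271  0.0451] 0.73 [116. 198.]
jar_wide [0.7714 0.1076 0.0683] 0.77 [365. 273.]
jar_wide [ 0.5728 -0.3161  0.0597] 0.59 [149. 281.]
jar_small [0.4943 0.1971 0.0447] 0.58 [330. 193.]
loose_cap [ 0.7358 -0.0086  0.0159] 0.88 [309. 295.]
loose_cap [ 0.6213 -0.0075  0.0327] 0.69 [285. 255.]
beaker [ 0.5737 -0.3153  0.0558] 0.89 [149. 283.]
tip_box [0.3567 0.3747 0.0593] 0.85 [355. 145.]
timer [ 0.4013 -0.4374  0.0466] 0.98 [ 82. 250.]
dropper [0.4448 0.1111 0.0493] 0.82 [293. 190.]
top 431.2711343734197 280.94844
[... 746 characters left out ...]
.0597] 0.4 [253. 226.]
loose_cap [ 0.7272 -0.0005  0.0146] 0.75 [297. 145.]
beaker [ 0.5615 -0.32    0.0471] 0.84 [390. 197.]
tip_box [0.3341 0.3892 0.072 ] 0.79 [164. 247.]
timer [ 0.3847 -0.4327  0.0578] 0.56 [425. 253.]
{'time_s': 1.3, 'joints': array([-1.3121,  0.1584,  1.597 ,  0.    ,  1.3862, -0.2101]), 'joint_velocities': array([ 0.0003, -0.0016,  0.0003, -0.0004, -0.001 , -0.0009]), 'joint_torque': array([  0.0009, -39.6009, -33.1699,  -0.0002,   0.0008,   0.    ]), 'ee_pos': array([ 0.2598, -0.513 ,  0.2313]), 'orientation': array([-3.0557, -0.7297, -0.    ]), 'wrist_force': array([-0.2282, -0.4667, -0.1303]), 'moment': array([0.0401, 0.0452, 0.0038]), 'opening': 1.001907758895517}
```

View pics.

View pics/scene0.png

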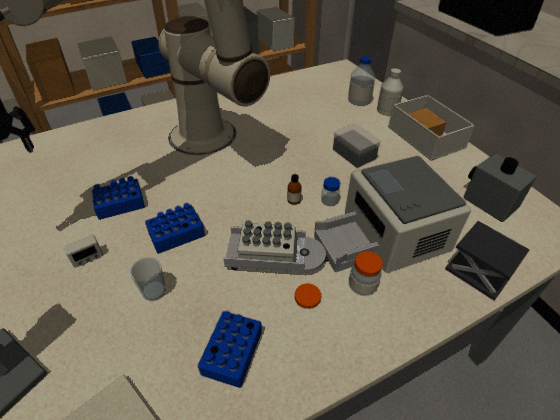

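View pics/top0.png

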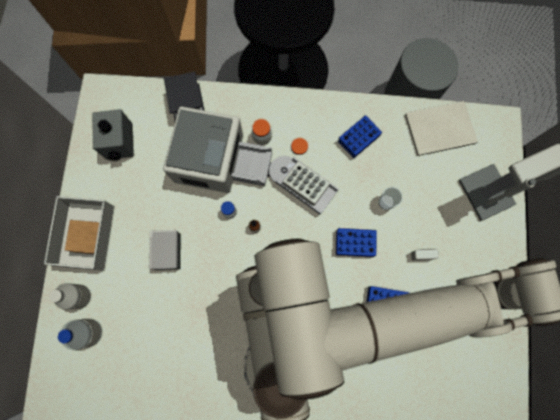

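```bash
python3 - <<'E'
import cv2
a=cv2.imread('pics/scene0.png');cv2.imwrite('pics/sc_crop.png',cv2.resize(a[180:330,180:420],None,fx=3.3,fy=3.3,interpolation=cv2.INTER_CUBIC))
a=cv2.imread('pics/top0.png');cv2.imwrite('pics/top_crop.png',cv2.resize(a[110:235,170:370],None,fx=4,fy=4,interpolation=cv2.INTER_CUBIC))
E
```

```text
(no output)
```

View pics/sc_crop.png

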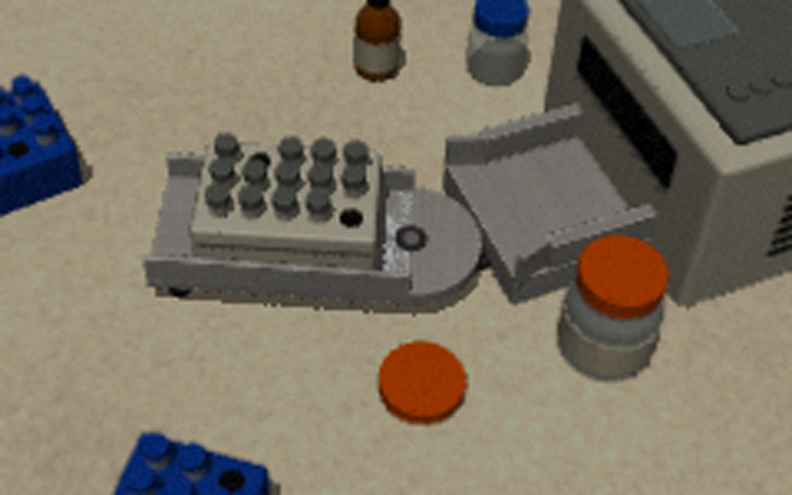

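View pics/top_crop.png

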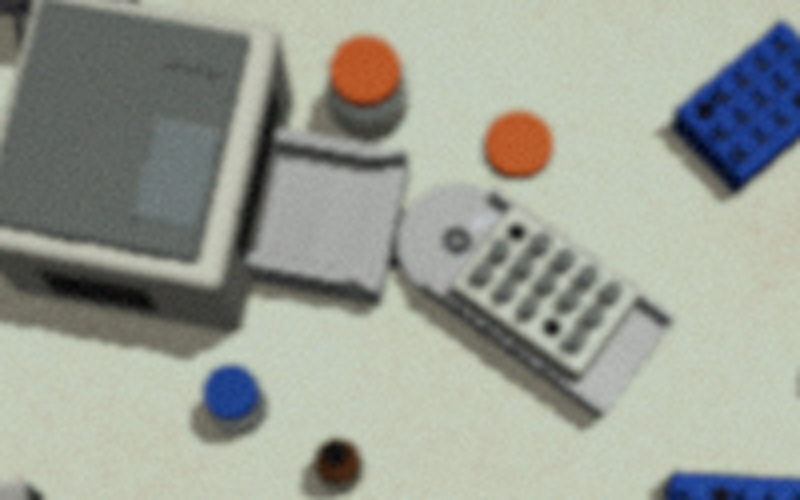

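```bash
cat > model.py <<'E'
from h import *
from scipy.optimize import least_squares
def R(a): return np.array([[np.cos(a),-np.sin(a)],[np.sin(a),np.cos(a)]])
def place(p,pts):
    pts=np.atleast_2d(np.array(pts,float))/1000
    return np.c_[pts[:,:2]@R(p[2]).T+p[:2],pts[:,2]]
def tray_pose(a,th): 
    o=place(a,[[-54,0,0]])[0,:2]; return [o[0],o[1],a[2]+th]
def rack_pose(t,xr,yr=0,dyaw=0):
    o=place(t,[[xr,yr,0]])[0,:2]; return [o[0],o[1],t[2]+dyaw]
def box(x0,x1,y0,y1,z0,z1): return [[x,y,z] for z in (z0,z1) for x,y in ((x0,y0),(x1,y0),(x1,y1),(x0,y1))]
BE=[(0,1),(1,2),(2,3),(3,0),(4,5),(5,6),(6,7),(7,4),(0,4),(1,5),(2,6),(3,7)]
def draw(c,a,t,r,S=1):
    img=cv2.resize(c['color'],None,fx=S,fy=S,interpolation=cv2.INTER_CUBIC)
    def seg(pose,b,col):
        q=(proj(c,place(pose,b))+.5)*S-.5
        for i,j in BE: cv2.line(img,tuple(np.int32(q[i].round())),tuple(np.int32(q[j].round())),col,1)
    seg(a,box(110,250,-110,110,0,161),(0,255,0))
    for s in (1,-1): seg(a,box(26,110,s*49,s*49,28.5,55),(255,255,0))
    seg(a,box(0,110,-49,49,28.5,28.5),(255,255,0))
    for s in (1,-1): seg(t,box(-185,0,s*46,s*51,30,50),(0,0,255))
    seg(t,box(-185,51,-51,51,30,30),(255,0,255))
    seg(t,box(0,0,0,0,30,30),(255,0,255))
    if r is not None: seg(r,box(-64,64,-43,43,30,75),(0,200,255))
    return img
def load(n):
    d=np.load('/tmp/%s.npz'%n); return {k:d[k][()] if d[k].ndim==0 else d[k] for k in d}
E
python3 - <<'E'
from model import *
a=load('scene')['color'];cv2.imwrite('pics/s1.png',cv2.resize(a[170:290,200:400],None,fx=4,fy=4,interpolation=cv2.INTER_CUBIC))
cv2.imwrite('pics/s2.png',cv2.resize(a[140:290,300:480],None,fx=4,fy=4,interpolation=cv2.INTER_CUBIC))
a=load('top')['color'];cv2.imwrite('pics/t1.png',cv2.resize(a[135:225,260:350],None,fx=6.6,fy=6.6,interpolation=cv2.INTER_CUBIC))
cv2.imwrite('pics/t2.png',cv2.resize(a[95:200,160:280],None,fx=5.7,fy=5.7,interpolation=cv2.INTER_CUBIC))
E
```

```text
(no output)
```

View pics/s1.png

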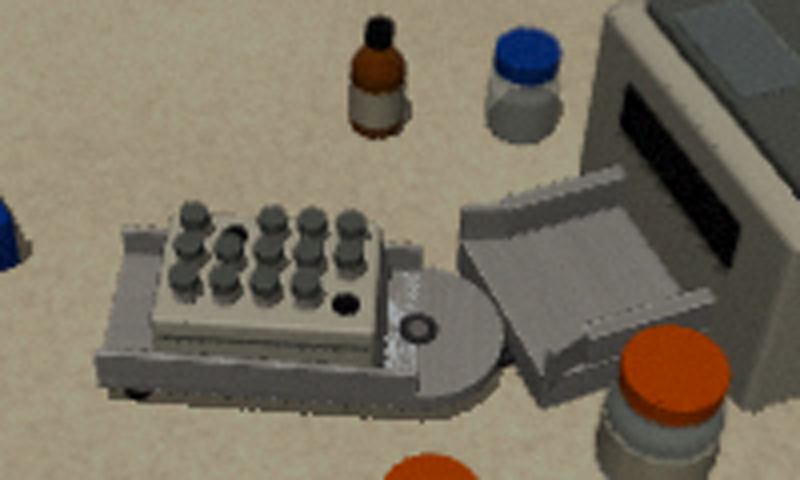

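View pics/s2.png

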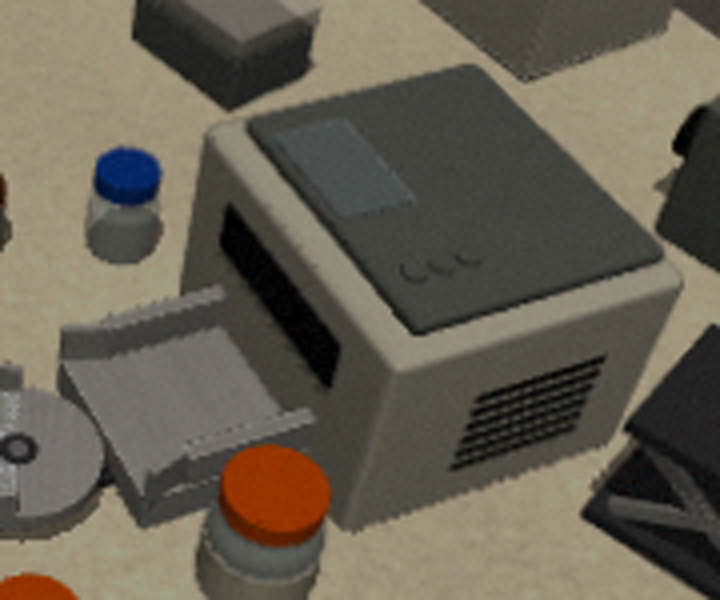

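View pics/t1.png

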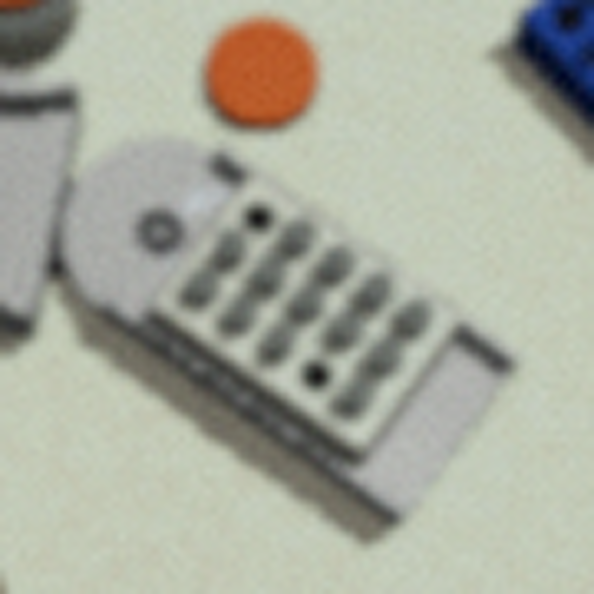

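View pics/t2.png

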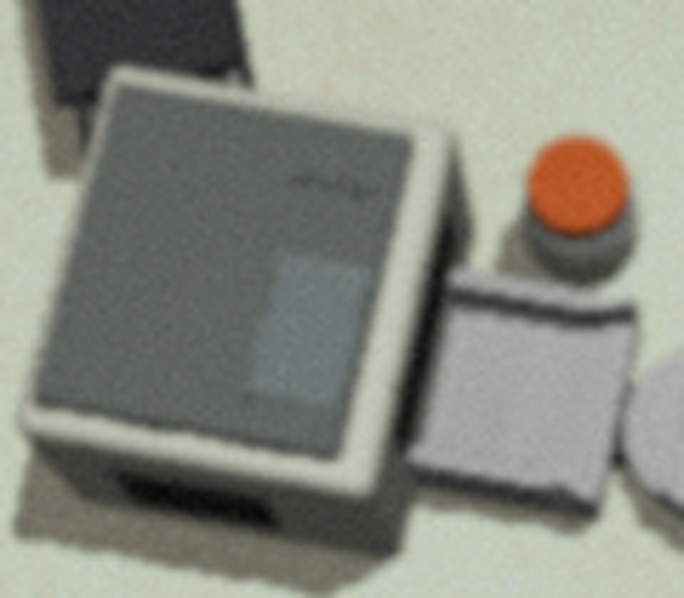

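```bash
cat > fit.py <<'E'
from model import *
S=load('scene');T=load('top')
def px(p,S,o): return (np.array(p)+.5)/S-.5+np.array(o)
s1=lambda *p:px(p,4,(200,170)); s2=lambda *p:px(p,4,(300,140)); t1=lambda *p:px(p,6.6,(260,135)); t2=lambda *p:px(p,5.7,(160,95))
A=[(S,[110,110,161],s2(205,126)),(S,[110,-110,161],s2(398,373)),(S,[110,-110,0],s2(348,530)),
   (T,[110,-110,161],t2(455,126)),(T,[110,110,161],t2(367,494)),(T,[110,110,0],t2(398,556)),
   (S,[-54,0,32],s1(419,328)),(T,[-54,0,32],t1(159,232))]
Tr=[(S,[-185,-51,50],s1(96,355)),(S,[-185,51,50],s1(122,227)),(S,[-185,-51,18],s1(100,386)),(T,[-185,-51,50],t1(513,362))]
Rk=[(S,[-64,-43,75],s1(153,333)),(S,[64,43,75],s1(381,232)),(S,[64,-43,75],s1(380,345)),(T,[-64,43,75],t1(362,460)),(T,[-64,-43,75],t1(460,328))]
def res(p):
    a=[p[0],p[1],p[2]]; t=tray_pose(a,p[3]); r=rack_pose(t,p[4]*1000,0)
    o=[]
    for L,ps in ((A,a),(Tr,t),(Rk,r)):
        for c,m,uv in L: o.append(proj(c,place(ps,[m]))[0]-uv)
    return np.array(o).ravel()
p=least_squares(res,[.65,.1,1.7,-.4,-.08],loss='soft_l1').x
print(p); print(res(p).reshape(-1,2).round(1).tolist())
a=p[:3];t=tray_pose(a,p[3]);r=rack_pose(t,p[4]*1000)
print('tray',t,'rack',r,'corner',place(t,[[-185,51,34]]))
np.save('/tmp/p.npy',p)
i=draw(S,a,t,r,4)[150*4:300*4,210*4:410*4]; cv2.imwrite('pics/f_s.png',i)
i=draw(T,a,t,r,4)[100*4:230*4,160*4:350*4]; cv2.imwrite('pics/f_t.png',i)
E
python3 fit.py
```

```text
[ 0.63973074  0.09114382  1.45636495 -0.44700536 -0.08807808]
[[-0.3, -4.0], [1.1, -4.1], [-1.4, 2.9], [-0.1, -3.2], [-0.4, -1.3], [0.1, 0.9], [-0.1, 0.1], [-0.2, -1.0], [-0.7, -0.1], [0.3, -0.4], [-0.4, 0.7], [0.8, -1.7], [-1.0, -3.3], [0.9, -2.0], [-1.0, -2.4], [-0.6, -1.8], [0.1, -2.6]]
tray [np.float64(0.6335649277128605), np.float64(0.037496986486381494), np.float64(1.0093595875895058)] rack [np.float64(0.5866718982870677), np.float64(-0.037060322827162255), np.float64(1.0093595875895058)] corner [[ 0.49189934 -0.09195131  0.034     ]]
```

View pics/f_s.png

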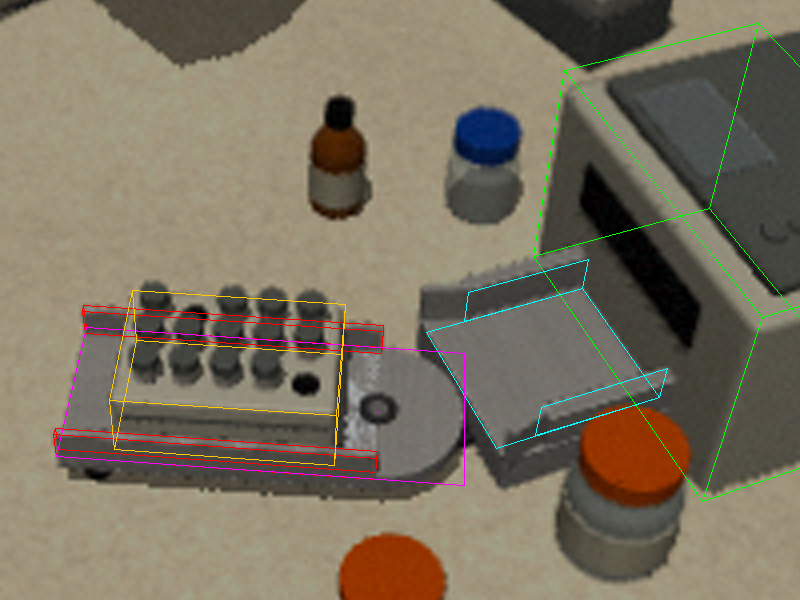

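View pics/f_t.png

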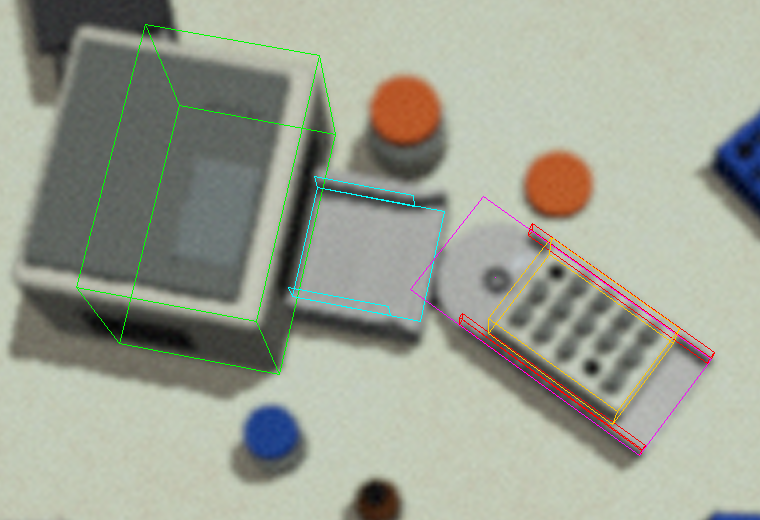

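```bash
cat > fit2.py <<'E'
exec(open('fit.py').read().split('A=[')[0])
# symbols: free H,D,W,h
def build(q):
    H,D,W,h,dw=q
    A=[(S,[110,W,H],s2(205,126)),(S,[110,-W,H],s2(398,373)),(S,[110,-W,0],s2(348,530)),(S,[D,-W,H],s2(683,282)),
     (T,[110,-W,H],t2(455,126)),(T,[110,W,H],t2(367,494)),(T,[110,W,0],t2(398,556)),(T,[D,-W,H],t2(112,66)),(T,[D,W,H],t2(22,428)),
     (S,[-54,0,32],s1(419,328)),(T,[-54,0,32],t1(159,232)),(S,[110,49,28.5],s2(225,329)),
     (S,[110,dw,55],s1(622,172)),(S,[110,-dw,55],s1(712,296))]
    Tr=[(S,[-185,-51,50],s1(96,355)),(S,[-185,51,50],s1(122,227)),(S,[-185,-51,18],s1(100,386)),(T,[-185,-51,50],t1(513,362))]
    Rk=[(S,[-64,-43,h],s1(153,333)),(S,[64,43,h],s1(381,232)),(S,[64,-43,h],s1(380,345)),(T,[-64,43,h],t1(362,460)),(T,[-64,-43,h],t1(460,328))]
    return A,Tr,Rk
def res(p):
    a=p[:3]; t=tray_pose(a,p[3]); r=rack_pose(t,p[4]*1000,p[10])
    o=[]
    for L,ps in zip(build(p[5:10]),(a,t,r)):
        for c,m,uv in L: o.append(proj(c,place(ps,[m]))[0]-uv)
    return np.array(o).ravel()
f=least_squares(res,[.65,.1,1.46,-.4,-.08,161,280,110,75,52,0],loss='soft_l1',x_scale=[.01,.01,.01,.01,.01,10,10,10,10,5,3]); p=f.x
cov=np.linalg.inv(f.jac.T@f.jac); print(p.round(4)); print('sd',np.sqrt(np.diag(cov)).round(4)); 
o=res(p).reshape(-1,2).round(1).tolist(); print(o)
a=p[:3];t=tray_pose(a,p[3]);r=rack_pose(t,p[4]*1000,p[10])
print('tray',t,'rack',r,'corner',place(t,[[-185,51,34]]))
np.save('/tmp/p.npy',p)
i=draw(S,a,t,r,4)[150*4:300*4,210*4:410*4]; cv2.imwrite('pics/f_s2.png',i)
i=draw(T,a,t,r,4)[100*4:230*4,160*4:350*4]; cv2.imwrite('pics/f_t2.png',i)
E
python3 fit2.py
```

```text
[ 6.389000e-01  9.260000e-02  1.458700e+00 -4.416000e-01 -8.970000e-02
  1.457824e+02  3.034287e+02  1.081317e+02  6.206220e+01  5.568640e+01
  2.288400e+00]
sd [1.2000e-03 9.0000e-04 6.4000e-03 1.5100e-02 1.8000e-03 2.1782e+00
 2.4252e+00 1.2435e+00 3.2157e+00 2.4154e+00 2.6233e+00]
[[-0.6, 0.9], [-0.6, -0.4], [-1.5, 1.7], [-0.3, -0.1], [-0.4, -0.3], [-0.1, -0.2], [-0.2, 0.7], [0.5, -0.5], [-0.7, -0.2], [0.2, -0.3], [-0.6, -0.8], [-0.6, -0.8], [0.3, -0.5], [0.4, -0.6], [-0.2, -0.1], [0.5, -0.4], [0.1, 0.7], [0.5, -1.9], [-0.6, -0.5], [0.3, 0.6], [-1.3, 0.1], [-1.1, -0.1], [-0.7, -0.8]]
tray [np.float64(0.6328299220043135), np.float64(0.03898259378259705), np.float64(1.0170981059265545)] rack [np.float64(0.5837041309358026), np.float64(-0.036130719439880846), np.float64(1.0170981059265545)] corner [[ 0.4921703 -0.0915581  0.034    ]]
```

View pics/f_s2.png

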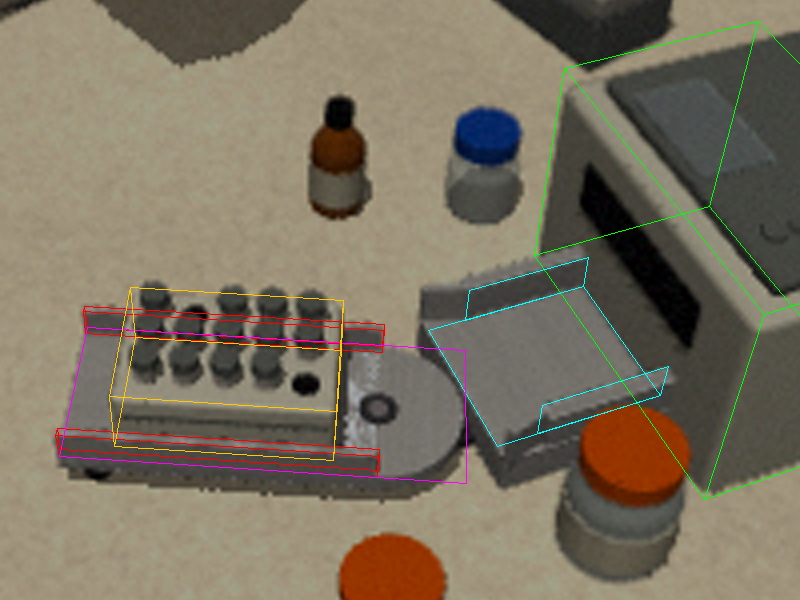

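View pics/f_t2.png

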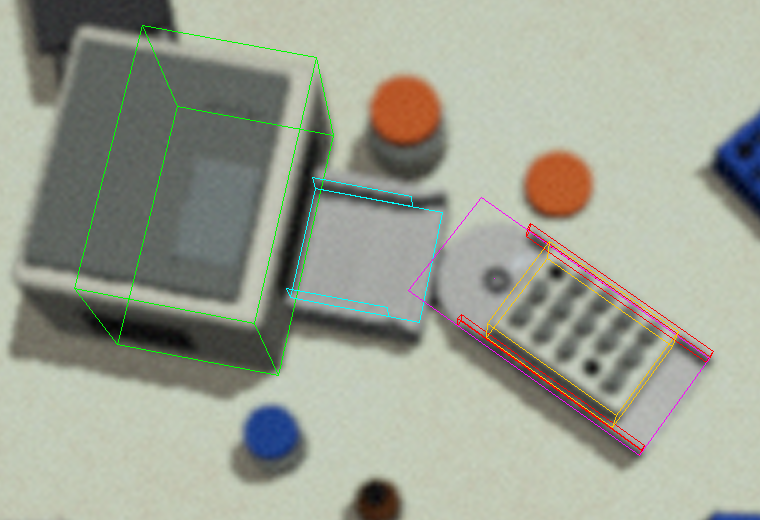

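```bash
cat > mv.py <<'E'
from model import *
from scipy.spatial.transform import Rotation as Ro
def Rt(yaw):  # tool down; tool x at world yaw
    c,s=np.cos(yaw),np.sin(yaw)
    return np.array([[c,s,0],[s,-c,0],[0,0,-1.]])
def row(st,pos,yaw,jaw):
    R0=Ro.from_rotvec(st['orientation']).as_matrix()
    d=R0.T@(np.array(pos)-st['ee_pos'])*100
    rv=Ro.from_matrix(R0.T@Rt(yaw)).as_rotvec(degrees=True)
    return [round(float(x),2) for x in (*d,*rv,jaw)]
E
python3 - <<'E'
from mv import *
s=bot.observe(); R0=Ro.from_rotvec(s['orientation']).as_matrix(); print(R0.round(3), 'yaw x',np.arctan2(R0[1,0],R0[0,0]))
p=np.load('/tmp/p.npy');a=p[:3]
def loc(P): 
    d=np.array(P)[:2]-a[:2]; return (R(a[2]).T@d*1000).round()
for n,P in dict(jar_wide=(.755,.115),jar_small=(.485,.202),cap=(.731,-.004),drop=(.437,.115),beak=(.567,-.318),blue=(.42,-.215),blue2=(.779,-.213)).items(): print(n,loc(P))
t=tray_pose(a,p[3])
st=place(t,[[-170,51+14.5+25,26]])[0]; print('start',st)
for yaw in (t[2],t[2]-np.pi): print(row(s,[st[0],st[1],.2],yaw,0))
E
```

```text
[[ 0.892  0.452 -0.   ]
 [ 0.452 -0.892  0.   ]
 [ 0.    -0.    -1.   ]] yaw x 0.46882287718300547
jar_wide [  35. -113.]
jar_small [ 91. 165.]
cap [ -86. -102.]
drop [ -0. 203.]
beak [-416.   25.]
blue [-330.  183.]
blue2 [-288. -173.]
start [ 0.46645972 -0.05802877  0.026     ]
[38.99, -31.24, 3.13, -0.0, -0.0, -31.41, 0.0]
[38.99, -31.24, 3.13, -0.0, 0.0, 148.59, 0.0]
```

Emit:
servo_tool([
  [4, -3.1, 0.3, 0, 0, -3, 0],
  [8, -6.2, 0.6, 0, 0, -6, 0],
  [12, -9.4, 0.9, 0, 0, -9, 0],
  [16, -12.5, 1.2, 0, 0, -12.5, 0],
  [19.5, -15.6, 1.5, 0, 0, -15.7, 0],
])

```text
time_s: 1.72
ee_pos: [0.3473, -0.3225, 0.2189]
orientation: [2.926, 1.143, 0.001]
wrist_force: [0.3, 0.4, -0.1]
opening: 0.3
```

```bash
cat > next.py <<'E'
from mv import *
import sys
# usage: tray-frame x y (mm) z(mm) jaw [tray angle offset from fitted analyser]
p=np.load('/tmp/p.npy');a=p[:3]
x,y,z,jaw,th=map(float,sys.argv[1:6])
t=tray_pose(a,th); P=place(t,[[x,y,z]])[0]
s=bot.observe(); print('t',s['time_s'],'pos',s['ee_pos'].round(4),'F',s['wrist_force'].round(1),'open',round(s['opening'],2),'j',s['joints'].round(2))
print('target',P.round(4),row(s,P,t[2],jaw))
E
python3 next.py -170 90 120 0 -0.4416
```

```text
t 1.7167 pos [ 0.3473 -0.3225  0.2189] F [ 0.3  0.4 -0.1] open 0.3 j [-1.   -0.1   1.89  0.    1.35 -0.18]
target [ 0.4669 -0.0583  0.12  ] [26.7, -11.32, 9.88, 0.03, -0.0, -15.58, 0.0]
```

Emit:
servo_tool([
  [3.8, -1.6, 1, 0, 0, -3, 0],
  [7.6, -3.2, 2, 0, 0, -6, 0],
  [11.4, -4.8, 3, 0, 0, -9, 0],
  [15.2, -6.4, 4, 0, 0, -12, 0],
  [19, -8, 5.5, 0, 0, -15.5, 0],
])

```text
time_s: 2.13
ee_pos: [0.4311, -0.1391, 0.1667]
orientation: [2.741, 1.53, 0.002]
wrist_force: [0.6, -0.6, 1.2]
opening: -0.002
```

```bash
python3 next.py -170 90 26 0 -0.4416
```

```text
t 2.1333 pos [ 0.4311 -0.1391  0.1667] F [ 0.6 -0.6  1.2] open -0.0 j [-0.58 -0.11  2.    0.    1.25 -0.03]
target [ 0.4669 -0.0583  0.026 ] [8.76, -1.24, 14.07, 0.19, 0.0, 0.07, 0.0]
```

Emit:
servo_tool([
  [4, -0.6, 1, 0, 0, 0, 0],
  [8, -1.2, 3, 0, 0, 0, 0],
  [8.8, -1.2, 7, 0, 0, 0, 0],
  [8.8, -1.2, 11, 0, 0, 0, 0],
  [8.8, -1.2, 14, 0, 0, 0, 0],
])

```text
time_s: 2.55
ee_pos: [0.4667, -0.0565, 0.0242]
orientation: [2.74, 1.534, 0.001]
wrist_force: [0.0, -0.0, -0.8]
opening: 0.002
```

```bash
python3 - <<'E'
from mv import *
c=cap('scene','a1.png'); cv2.imwrite('pics/a1c.png',cv2.resize(c['color'][130:300,150:350],None,fx=3.5,fy=3.5,interpolation=cv2.INTER_CUBIC))
E
python3 next.py -170 80 26 0 -0.4416
```

```text
t 2.6 pos [ 0.462  -0.0554  0.0188] F [-5.2  0.1 -3.3] open -0.0 j [-0.38  0.18  2.04 -0.    0.93  0.17]
target [ 0.4754 -0.0635  0.026 ] [0.0, 1.56, -0.73, -0.5, 0.12, 0.14, 0.0]
```

View pics/a1c.png

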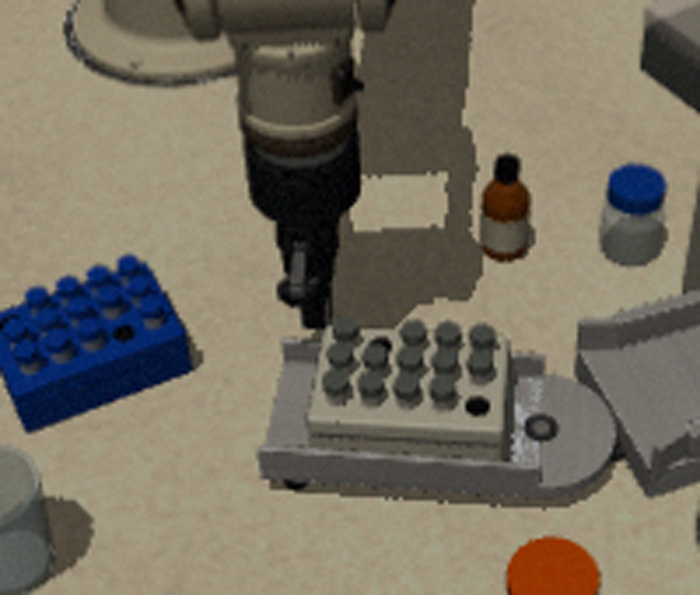

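Emit:
servo_tool([
  [0, 0.4, -0.4, 0, 0, 0, 0],
  [0, 0.8, -0.7, 0, 0, 0, 0],
  [0, 1.1, -0.8, -0.5, 0, 0, 0],
  [0, 1.4, -0.8, -0.5, 0, 0, 0],
])

```text
time_s: 2.93
ee_pos: [0.4768, -0.0642, 0.0298]
orientation: [2.737, 1.529, 0.004]
wrist_force: [-0.1, 0.0, -0.0]
opening: 0.001
```

```bash
for th in -0.4416 -0.36 -0.28 -0.2 -0.12 -0.05 0; do python3 next.py -170 66 27 0 $th; done
```

```text
t 2.9333 pos [ 0.4768 -0.0642  0.0298] F [-0.1  0.  -0. ] open 0.0 j [-0.38  0.18  2.01 -0.    0.94  0.17]
target [ 0.4873 -0.0709  0.027 ] [-0.02, 1.24, 0.29, 0.38, 0.07, 0.11, 0.0]
t 2.9333 pos [ 0.4768 -0.0642  0.0298] F [-0.1  0.  -0. ] open 0.0 j [-0.38  0.18  2.01 -0.    0.94  0.17]
target [ 0.4967 -0.0824  0.027 ] [-0.51, 2.65, 0.3, 0.38, 0.08, -4.56, 0.0]
t 2.9333 pos [ 0.4768 -0.0642  0.0298] F [-0.1  0.  -0. ] open 0.0 j [-0.38  0.18  2.01 -0.    0.94  0.17]
target [ 0.5069 -0.0929  0.027 ] [-0.87, 4.06, 0.31, 0.37, 0.1, -9.14, 0.0]
t 2.9333 pos [ 0.4768 -0.0642  0.0298] F [-0.1  0.  -0. ] open 0.0 j [-0.38  0.18  2.01 -0.    0.94  0.17]
target [ 0.5178 -0.1025  0.027 ] [-1.12, 5.5, 0.32, 0.37, 0.11, -13.73, 0.0]
t 2.9333 pos [ 0.4768 -0.0642  0.0298] F [-0.1  0.  -0. ] open 0.0 j [-0.38  0.18  2.01 -0.    0.94  0.17]
target [ 0.5295 -0.1113  0.027 ] [-1.25, 6.95, 0.33, 0.37, 0.13, -18.31, 0.0]
t 2.9333 pos [ 0.4768 -0.0642  0.0298] F [-0.1  0.  -0. ] open 0.0 j [-0.38  0.18  2.01 -0.    0.94  0.17]
target [ 0.5403 -0.1181  0.027 ] [-1.27, 8.23, 0.34, 0.36, 0.14, -22.32, 0.0]
t 2.9333 pos [ 0.4768 -0.0642  0.0298] F [-0.1  0.  -0. ] open 0.0 j [-0.38  0.18  2.01 -0.    0.94  0.17]
target [ 0.5482 -0.1226  0.027 ] [-1.23, 9.14, 0.34, 0.36, 0.15, -25.19, 0.0]
```

Emit:
servo_tool([
  [0, 0.6, 0.2, 0.4, 0, 0, 0],
  [0, 1.2, 0.3, 0.4, 0, 0, 0],
  [-0.25, 2, 0.3, 0.4, 0, -2.3, 0],
  [-0.5, 2.65, 0.3, 0.4, 0, -4.6, 0],
  [-0.7, 3.4, 0.3, 0.4, 0, -7, 0],
])

```text
time_s: 3.35
ee_pos: [0.5026, -0.0883, 0.0275]
orientation: [-2.642, -1.699, 0.002]
wrist_force: [-0.9, 1.5, 0.5]
opening: 0.003
```

```bash
for th in -0.3 -0.24 -0.18 -0.12 -0.06; do python3 next.py -170 66 27 0 $th; done
```

```text
t 3.35 pos [ 0.5026 -0.0883  0.0275] F [-0.9  1.5  0.5] open 0.0 j [-0.41  0.26  1.92 -0.    0.96  0.02]
target [ 0.5043 -0.0903  0.027 ] [-0.12, 0.23, 0.05, -0.06, 0.07, -0.9, 0.0]
t 3.35 pos [ 0.5026 -0.0883  0.0275] F [-0.9  1.5  0.5] open 0.0 j [-0.41  0.26  1.92 -0.    0.96  0.02]
target [ 0.5122 -0.0978  0.027 ] [-0.46, 1.27, 0.05, -0.06, 0.06, -4.34, 0.0]
t 3.35 pos [ 0.5026 -0.0883  0.0275] F [-0.9  1.5  0.5] open 0.0 j [-0.41  0.26  1.92 -0.    0.96  0.02]
target [ 0.5207 -0.1048  0.027 ] [-0.75, 2.33, 0.05, -0.06, 0.06, -7.78, 0.0]
t 3.35 pos [ 0.5026 -0.0883  0.0275] F [-0.9  1.5  0.5] open 0.0 j [-0.41  0.26  1.92 -0.    0.96  0.02]
target [ 0.5295 -0.1113  0.027 ] [-0.97, 3.4, 0.05, -0.06, 0.06, -11.21, 0.0]
t 3.35 pos [ 0.5026 -0.0883  0.0275] F [-0.9  1.5  0.5] open 0.0 j [-0.41  0.26  1.92 -0.    0.96  0.02]
target [ 0.5387 -0.1172  0.027 ] [-1.13, 4.48, 0.05, -0.06, 0.06, -14.65, 0.0]
```

Contact (≈1.8 N, as expected). Continue on the arc to just short of in-line.

Emit:
servo_tool([
  [-0.3, 0.75, 0, 0, 0, -2.6, 0],
  [-0.5, 1.5, 0, 0, 0, -5, 0],
  [-0.75, 2.3, 0, 0, 0, -7.8, 0],
  [-0.9, 2.95, 0, 0, 0, -9.8, 0],
  [-1, 3.5, 0, 0, 0, -11.5, 0],
])

```text
time_s: 3.77
ee_pos: [0.5307, -0.1125, 0.0277]
orientation: [-2.457, -1.956, 0.003]
wrist_force: [-1.7, 1.2, 1.0]
opening: 0.001
```

```bash
for th in -0.09 -0.05 0; do python3 next.py -170 66 27 0 $th; done
python3 - <<'E'
from mv import *
for n in ('scene','top'):
    c=cap(n)
    p=np.load('/tmp/p.npy');a=p[:3]
    i=draw(c,a,tray_pose(a,-.1),None,4)
    i=i[170*4:300*4,210*4:400*4] if n=='scene' else i[110*4:230*4,200*4:370*4]
    cv2.imwrite('pics/b1%s.png'%n,i)
E
```

```text
t 3.7667 pos [ 0.5307 -0.1125  0.0277] F [-1.7  1.2  1. ] open 0.0 j [-0.43  0.33  1.83 -0.    0.98 -0.2 ]
target [ 0.534  -0.1143  0.027 ] [-0.11, 0.36, 0.06, -0.11, 0.03, -1.36, 0.0]
t 3.7667 pos [ 0.5307 -0.1125  0.0277] F [-1.7  1.2  1. ] open 0.0 j [-0.43  0.33  1.83 -0.    0.98 -0.2 ]
target [ 0.5403 -0.1181  0.027 ] [-0.34, 1.05, 0.06, -0.11, 0.03, -3.65, 0.0]
t 3.7667 pos [ 0.5307 -0.1125  0.0277] F [-1.7  1.2  1. ] open 0.0 j [-0.43  0.33  1.83 -0.    0.98 -0.2 ]
target [ 0.5482 -0.1226  0.027 ] [-0.59, 1.93, 0.06, -0.11, 0.03, -6.52, 0.0]
```

View pics/b1scene.png

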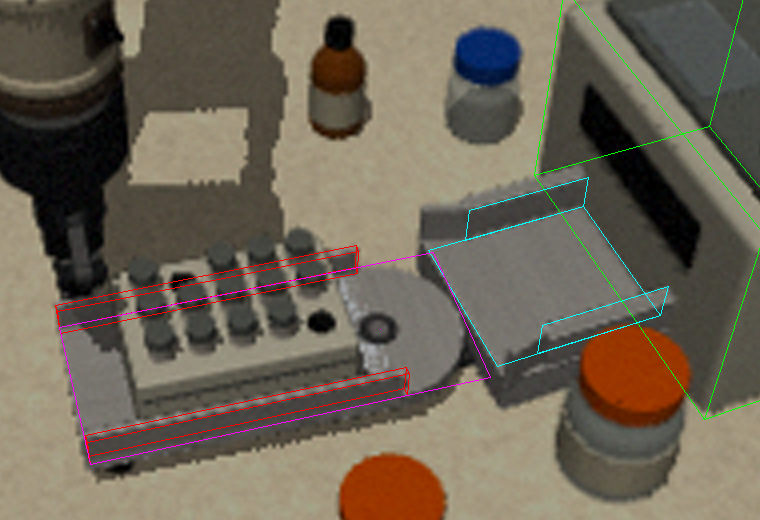

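View pics/b1top.png

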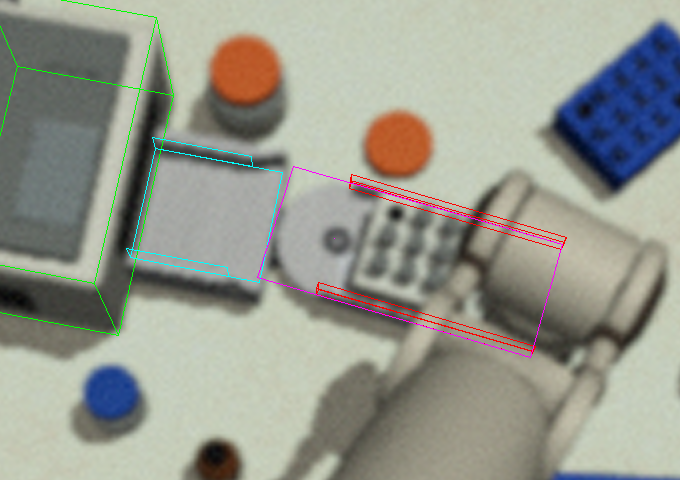

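Emit:
servo_tool([
  [-0.15, 0.5, 0, 0, 0, -1.7, 0],
  [-0.3, 0.9, 0, 0, 0, -3.1, 0],
  [-0.4, 1.3, 0, 0, 0, -4.4, 0],
  [-0.5, 1.6, 0, 0, 0, -5.5, 0],
  [-0.54, 1.72, 0, 0, 0, -6, 0],
])

```text
time_s: 4.28
ee_pos: [0.5471, -0.1222, 0.0279]
orientation: [2.353, 2.081, -0.002]
wrist_force: [-2.6, 0.2, -0.3]
opening: 0.0
```

```bash
python3 next.py -170 66 27 0 0; python3 next.py -170 100 27 0 0
```

```text
t 4.2833 pos [ 0.5471 -0.1222  0.0279] F [-2.6  0.2 -0.3] open 0.0 j [-0.43  0.37  1.78 -0.    0.99 -0.31]
target [ 0.5482 -0.1226  0.027 ] [-0.02, 0.12, 0.09, -0.02, 0.07, -0.58, 0.0]
t 4.2833 pos [ 0.5471 -0.1222  0.0279] F [-2.6  0.2 -0.3] open 0.0 j [-0.43  0.37  1.78 -0.    0.99 -0.31]
target [ 0.5144 -0.1188  0.027 ] [-0.05, -3.28, 0.1, -0.02, 0.07, -0.58, 0.0]
```

Emit:
servo_tool([
  [0, -2, 0, 0, 0, 0, 0],
  [0, -4, 0, 0, 0, 0, 0],
  [-1, -4.5, -4, 0, 0, 0, 0],
  [-4, -4.5, -8, 0, 0, 0, 0],
  [-7.5, -4.5, -12, 0, 0, 0, 3],
])

```text
time_s: 4.7
ee_pos: [0.4948, -0.1781, 0.1347]
orientation: [2.35, 2.083, -0.001]
wrist_force: [0.8, -0.2, 0.6]
opening: 0.125
```

```bash
python3 next.py -250 0 150 4 0
```

```text
t 4.7 pos [ 0.4948 -0.1781  0.1347] F [ 0.8 -0.2  0.6] open 0.12 j [-0.58  0.13  1.83 -0.    1.18 -0.45]
target [ 0.6049 -0.2094  0.15  ] [-1.79, 11.31, -1.52, 0.05, 0.08, -0.48, 4.0]
```

Emit:
servo_tool([
  [-1.5, 0.5, -2, 0, 0, 0, 4],
  [-1.8, 4, -3, 0, 0, 0, 4],
  [-1.8, 8, -2.5, 0, 0, 0, 4],
  [-1.8, 11.3, -1.5, 0, 0, 0, 4],
  [-1.8, 11.3, -1.5, 0, 0, 0, 4],
])

```text
time_s: 5.12
ee_pos: [0.6082, -0.2098, 0.1464]
orientation: [2.35, 2.084, 0.001]
wrist_force: [-2.1, 0.4, -2.3]
opening: 0.466
```

```bash
python3 next.py -205 0 42 4 0
python3 - <<'E'
from mv import *
for n in ('scene','top'):
    c=cap(n,'c1%s_raw.png'%n)
    i=c['color']
    i=cv2.resize(i[175:290,210:370],None,fx=5,fy=5,interpolation=cv2.INTER_CUBIC) if n=='scene' else cv2.resize(i[110:230,200:360],None,fx=5,fy=5,interpolation=cv2.INTER_CUBIC)
    cv2.imwrite('pics/c1%s.png'%n,i)
E
```

```text
t 5.1167 pos [ 0.6082 -0.2098  0.1464] F [-2.1  0.4 -2.3] open 0.47 j [-0.52  0.4   1.47  0.    1.27 -0.4 ]
target [ 0.6099 -0.1647  0.042 ] [4.5, -0.38, 10.44, 0.04, 0.01, -0.46, 4.0]
```

View pics/c1scene.png

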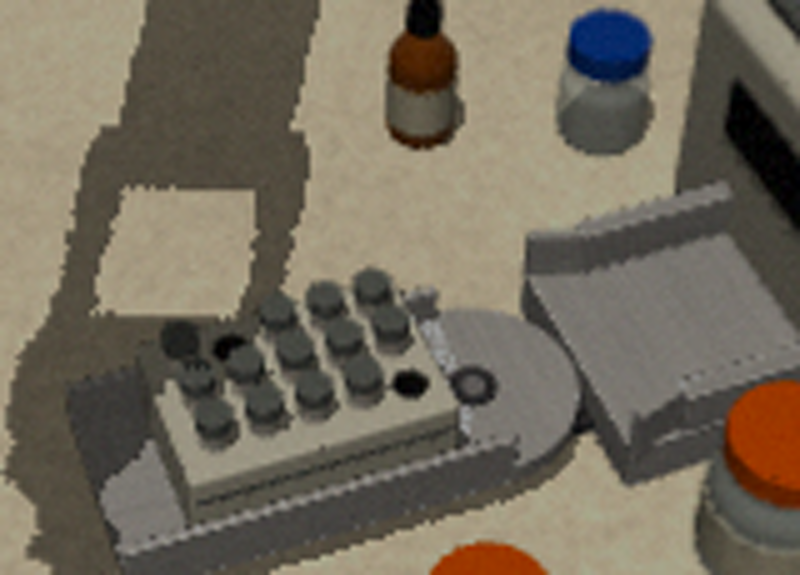

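View pics/c1top.png

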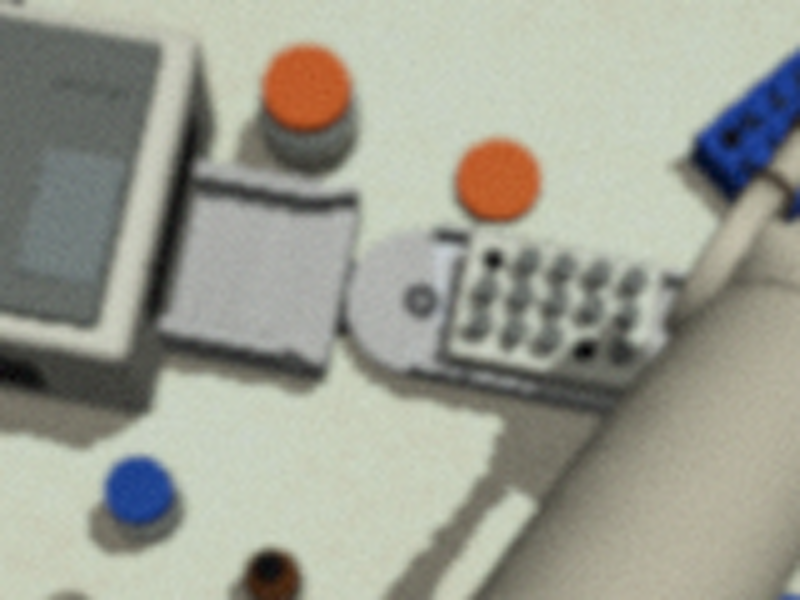

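```bash
python3 - <<'E'
from mv import *
c=load('scene')
i=cv2.resize(c['color'][225:305,200:330],None,fx=6,fy=6,interpolation=cv2.INTER_CUBIC); cv2.imwrite('pics/c2.png',i)
c=load('top')
i=cv2.resize(c['color'][135:200,225:345],None,fx=6.6,fy=6.6,interpolation=cv2.INTER_CUBIC); cv2.imwrite('pics/c3.png',i)
E
```

```text
(no output)
```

View pics/c2.png

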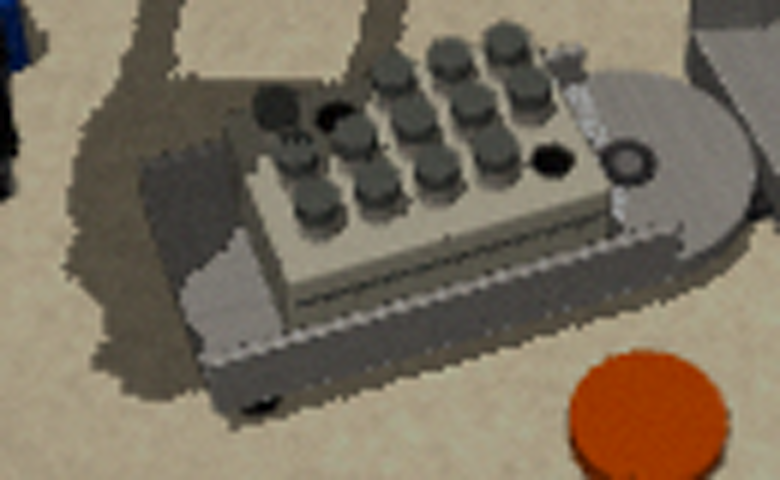

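View pics/c3.png

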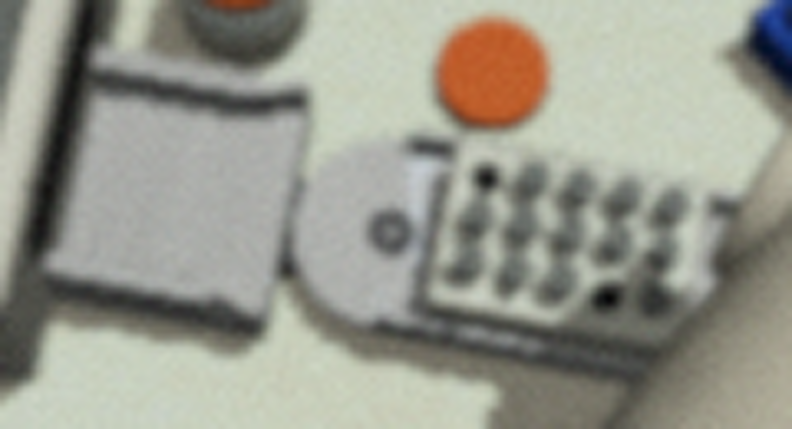

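```bash
cat > ang.py <<'E'
from mv import *
def px(p,S,o): return (np.array(p)+.5)/S-.5+np.array(o)
def ang(c,A,B,S,o,z):
    w=unproj(c,[px(A,S,o),px(B,S,o)],z/1000.); d=w[1]-w[0]; return np.arctan2(d[1],d[0]),w[:,:2].round(4).tolist()
E
python3 - <<'E'
from ang import *
S=load('scene');T=load('top')
print('rail-y scene',ang(S,(207,370),(683,236),6,(200,225),50))
print('rail+y scene',ang(S,(140,175),(550,52),6,(200,225),50))
print('bottom -y scene',ang(S,(235,415),(690,272),6,(200,225),18))
print('rack top near',ang(S,(288,285),(610,195),6,(200,225),65))
print('dock -y',ang(S,(585,335),(712,298),4,(200,170),55))
print('dock +y',ang(S,(530,205),(622,172),4,(200,170),55))
print('dock +y in',ang(S,(490,222),(625,182),4,(200,170),55))
print('body top scene, -90', ang(S,(398,373),(205,126),4,(300,140),146)[0]-np.pi/2)
print('body top top', ang(T,(455,126),(367,494),5.7,(160,95),146)[0]-np.pi/2)
print('mouth top', ang(T,(305,100),(262,330),6.6,(225,135),50)[0]-np.pi/2)
print('rack rear/front top view', ang(T,(455,140),(425,300),6.6,(225,135),65)[0]-np.pi/2)
print('lower rail edge top', ang(T,(640,378),(385,325),6.6,(225,135),18))
print('rack lower edge top', ang(T,(545,320),(425,298),6.6,(225,135),65))
E
```

```text
rail-y scene (np.float64(1.4330644593405788), [[0.6611, -0.1534], [0.6866, 0.03]])
rail+y scene (np.float64(1.4809701182250357), [[0.5659, -0.1413], [0.5813, 0.0302]])
bottom -y scene (np.float64(1.4632179997073003), [[0.6627, -0.1455], [0.6825, 0.0381]])
rack top near (np.float64(1.4376141587689186), [[0.6503, -0.1158], [0.667, 0.0087]])
dock -y (np.float64(1.4380292330236313), [[0.6977, 0.11], [0.7088, 0.1928]])
dock +y (np.float64(1.5410297725736593), [[0.5951, 0.1382], [0.5971, 0.2063]])
dock +y in (np.float64(1.473366748790118), [[0.5961, 0.1084], [0.6054, 0.2028]])
body top scene, -90 1.4476837110661855
body top top 1.4532589077444733
mouth top 1.4816323550445039
rack rear/front top view 1.4695800044874998
lower rail edge top (np.float64(1.4419724840927701), [[0.5682, -0.0955], [0.5852, 0.0354]])
rack lower edge top (np.float64(1.4659225375544465), [[0.5813, -0.0433], [0.5875, 0.0163]])
```

```bash
python3 - <<'E'
from mv import *
p=np.load('/tmp/p.npy');a=p[:3]
for n in ('scene','top'):
    c=load(n); i=draw(c,a,tray_pose(a,0),None,6)
    i=i[215*6:310*6,200*6:330*6] if n=='scene' else i[130*6:205*6,215*6:345*6]
    cv2.imwrite('pics/c4%s.png'%n,i)
E
```

```text
(no output)
```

View pics/c4scene.png

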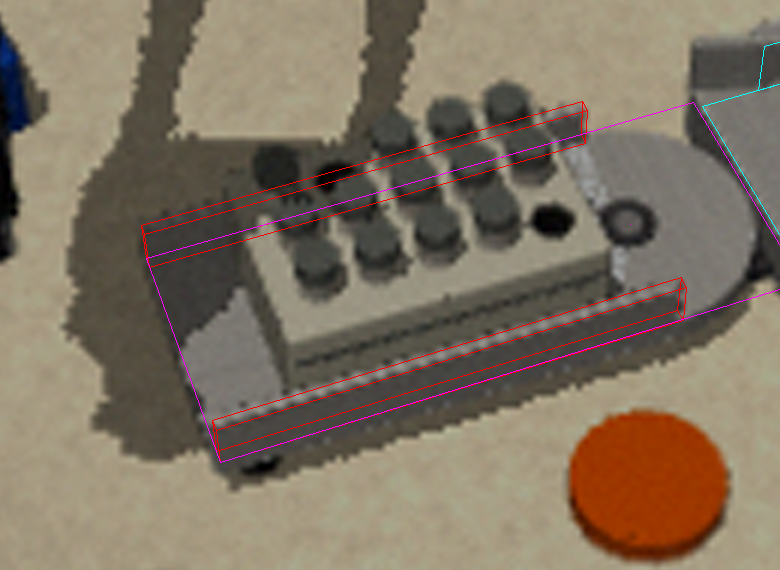

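View pics/c4top.png

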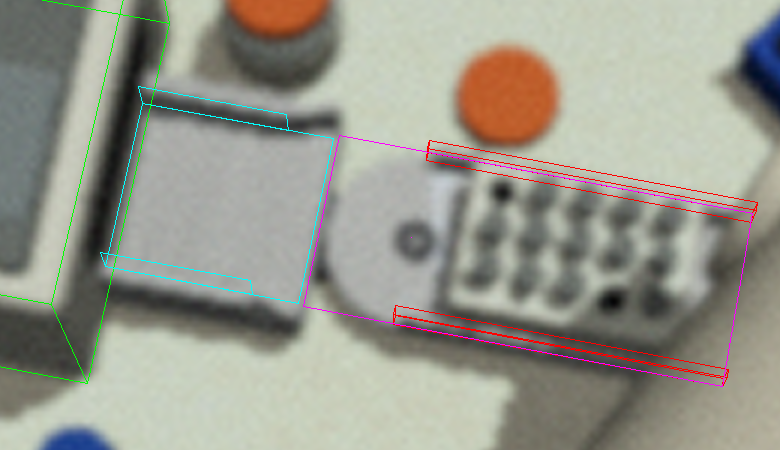

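Emit:
servo_tool([
  [2.2, -0.2, 2, 0, 0, -0.4, 4],
  [4.5, -0.4, 5, 0, 0, -0.4, 4],
  [4.5, -0.4, 8, 0, 0, -0.4, 4],
  [4.5, -0.4, 10.6, 0, 0, -0.4, 4],
  [4.5, -0.4, 10.6, 0, 0, -0.4, 4],
])

```text
time_s: 5.63
ee_pos: [0.6018, -0.1619, 0.0376]
orientation: [-2.336, -2.087, 0.007]
wrist_force: [-1.5, 1.3, -1.7]
opening: 0.47
```

```bash
python3 next.py -155 0 39 4 0
python3 - <<'E'
from mv import *
c=cap('scene'); i=cv2.resize(c['color'][200:300,180:330],None,fx=5,fy=5,interpolation=cv2.INTER_CUBIC); cv2.imwrite('pics/d1.png',i)
E
```

```text
t 5.6333 pos [ 0.6018 -0.1619  0.0376] F [-1.5  1.3 -1.7] open 0.47 j [-0.46  0.5   1.58 -0.    1.07 -0.34]
target [ 0.6155 -0.115   0.039 ] [4.81, 0.83, -0.14, -0.56, -0.14, -0.03, 4.0]
```

View pics/d1.png

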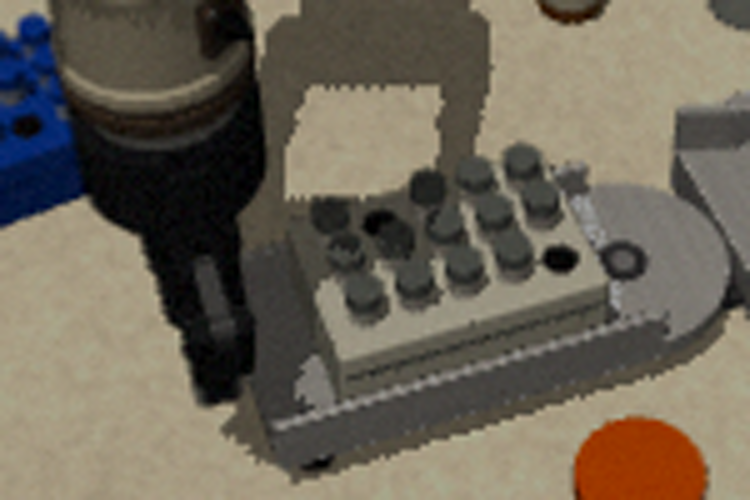

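Emit:
servo_tool([
  [0, 0.8, -0.1, -0.3, 0, 0, 4],
  [0, 0.8, -0.1, -0.5, 0, 0, 4],
  [0, 0.8, -0.1, -0.5, 0, 0, 4],
])

```text
time_s: 5.93
ee_pos: [0.6136, -0.1651, 0.0446]
orientation: [2.339, 2.088, 0.008]
wrist_force: [-0.5, -0.3, -0.1]
opening: 0.465
```

```bash
python3 next.py -205 0 39 4 0;python3 next.py -165 0 39 4 0
```

```text
t 5.9333 pos [ 0.6136 -0.1651  0.0446] F [-0.5 -0.3 -0.1] open 0.46 j [-0.45  0.5   1.56  0.    1.07 -0.34]
target [ 0.6099 -0.1647  0.039 ] [-0.01, -0.38, 0.56, 0.46, 0.04, -0.07, 4.0]
t 5.9333 pos [ 0.6136 -0.1651  0.0446] F [-0.5 -0.3 -0.1] open 0.46 j [-0.45  0.5   1.56  0.    1.07 -0.34]
target [ 0.6144 -0.125   0.039 ] [3.99, -0.38, 0.56, 0.46, 0.04, -0.07, 4.0]
```

Emit:
servo_tool([
  [0, -0.3, 0.3, 0.3, 0, 0, 4],
  [0.5, -0.35, 0.4, 0.4, 0, 0, 4],
  [1.5, -0.35, 0.4, 0.4, 0, 0, 4],
  [2.5, -0.35, 0.4, 0.4, 0, 0, 4],
  [3.3, -0.35, 0.4, 0.4, 0, 0, 4],
])

```text
time_s: 6.35
ee_pos: [0.6138, -0.1303, 0.0405]
orientation: [2.343, 2.092, 0.0]
wrist_force: [-0.3, -0.0, -0.7]
opening: 0.472
```

```bash
python3 next.py -165 0 40 4 0; python3 next.py -120 0 40 4 0
```

```text
t 6.35 pos [ 0.6138 -0.1303  0.0405] F [-0.3 -0.  -0.7] open 0.47 j [-0.4   0.5   1.58 -0.    1.07 -0.29]
target [ 0.6144 -0.125   0.04  ] [0.53, -0.01, 0.05, 0.03, 0.01, -0.04, 4.0]
t 6.35 pos [ 0.6138 -0.1303  0.0405] F [-0.3 -0.  -0.7] open 0.47 j [-0.4   0.5   1.58 -0.    1.07 -0.29]
target [ 0.6194 -0.0803  0.04  ] [5.03, -0.01, 0.05, 0.03, 0.01, -0.04, 4.0]
```

Emit:
servo_tool([
  [0.8, 0, 0.05, 0, 0, 0, 4],
  [1.6, 0, 0.05, 0, 0, 0, 4],
  [2.4, 0, 0.05, 0, 0, 0, 4],
  [3.2, 0, 0.05, 0, 0, 0, 4],
  [4, 0, 0.05, 0, 0, 0, 4],
])

```text
time_s: 6.77
ee_pos: [0.6185, -0.0899, 0.0401]
orientation: [2.342, 2.092, 0.0]
wrist_force: [-0.3, -2.9, 1.2]
opening: 0.474
```

```bash
python3 next.py -85 0 40 4 0
python3 - <<'E'
from mv import *
c=cap('scene'); i=cv2.resize(c['color'][190:300,190:350],None,fx=5,fy=5,interpolation=cv2.INTER_CUBIC); cv2.imwrite('pics/d2.png',i)
E
```

```text
t 6.7667 pos [ 0.6185 -0.0899  0.0401] F [-0.3 -2.9  1.2] open 0.47 j [-0.34  0.49  1.58 -0.    1.07 -0.22]
target [ 0.6233 -0.0455  0.04  ] [4.47, -0.02, 0.01, 0.05, 0.03, -0.04, 4.0]
```

View pics/d2.png

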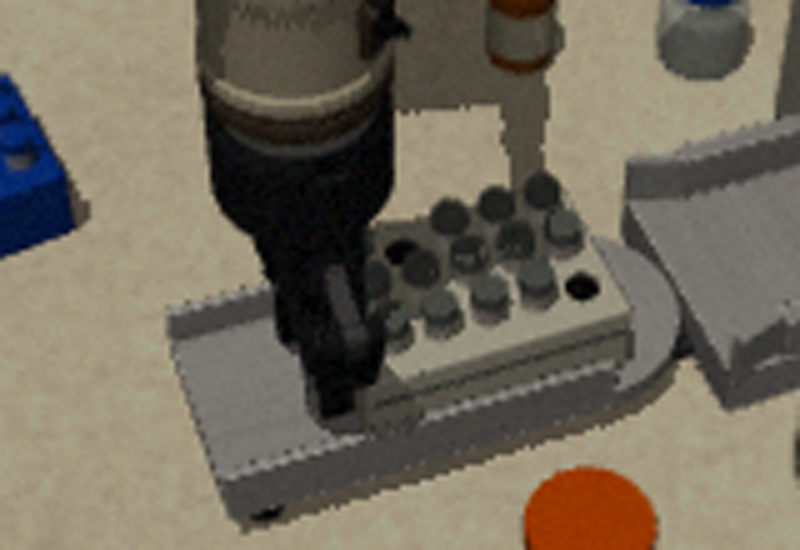

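Emit:
servo_tool([
  [1, 0, 0, 0, 0, 0, 4],
  [2, 0, 0, 0, 0, 0, 4],
  [3, 0, 0, 0, 0, 0, 4],
  [4, 0, 0, 0, 0, 0, 4],
  [5, 0, 0, 0, 0, 0, 4],
])

```text
time_s: 7.23
ee_pos: [0.6242, -0.0375, 0.04]
orientation: [-2.342, -2.094, -0.001]
wrist_force: [-0.5, -1.7, 0.4]
opening: 0.47
```

```bash
python3 next.py -35 0 40 4 0
python3 - <<'E'
from mv import *
c=cap('scene'); i=cv2.resize(c['color'][190:300,190:350],None,fx=5,fy=5,interpolation=cv2.INTER_CUBIC); cv2.imwrite('pics/d3.png',i)
E
```

```text
t 7.2333 pos [ 0.6242 -0.0375  0.04  ] F [-0.5 -1.7  0.4] open 0.47 j [-0.25  0.49  1.58  0.    1.07 -0.14]
target [0.6289 0.0042 0.04  ] [4.19, 0.0, 0.0, 0.03, -0.04, 0.02, 4.0]
```

View pics/d3.png

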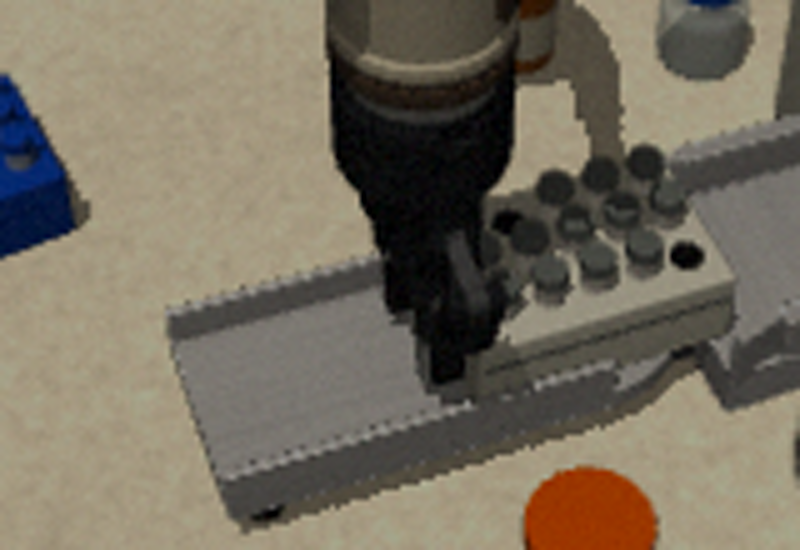

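Emit:
servo_tool([
  [0.8, 0, 0, 0, 0, 0, 4],
  [1.6, 0, 0, 0, 0, 0, 4],
  [2.4, 0, 0, 0, 0, 0, 4],
  [3.2, 0, 0, 0, 0, 0, 4],
  [4, 0, 0, 0, 0, 0, 4],
])

```text
time_s: 7.7
ee_pos: [0.6286, 0.0051, 0.0399]
orientation: [-2.34, -2.094, -0.003]
wrist_force: [-0.3, -2.1, 0.4]
opening: 0.467
```

```bash
python3 next.py 20 0 40 4 0
python3 - <<'E'
from mv import *
c=cap('scene'); i=cv2.resize(c['color'][180:300,210:390],None,fx=4.4,fy=4.4,interpolation=cv2.INTER_CUBIC); cv2.imwrite('pics/d4.png',i)
E
```

```text
t 7.7 pos [0.6286 0.0051 0.0399] F [-0.3 -2.1  0.4] open 0.47 j [-0.18  0.5   1.57  0.    1.07 -0.08]
target [0.6351 0.0589 0.04  ] [5.42, 0.05, 0.0, -0.0, -0.13, 0.07, 4.0]
```

View pics/d4.png

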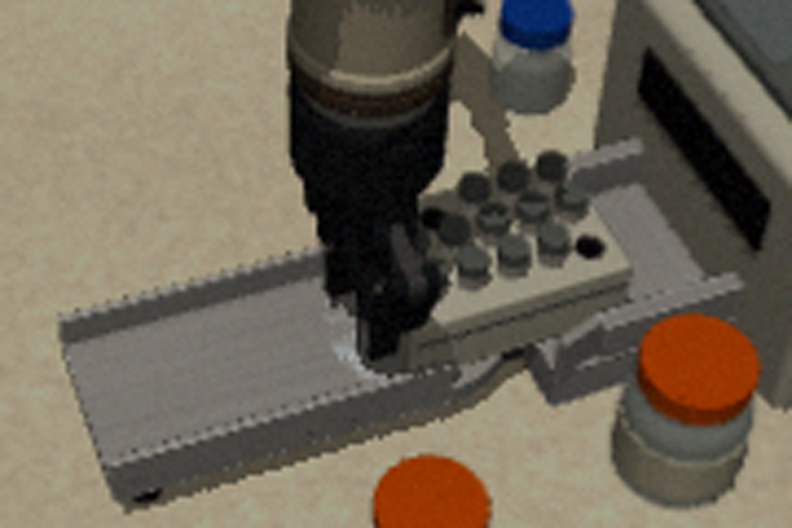

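Emit:
servo_tool([
  [0.9, 0, 0, 0, 0, 0, 4],
  [1.8, 0, 0, 0, 0, 0, 4],
  [2.7, 0, 0, 0, 0, 0, 4],
  [3.6, 0, 0, 0, 0, 0, 4],
  [4.5, 0.05, 0, 0, 0, 0, 4],
])

```text
time_s: 8.17
ee_pos: [0.6338, 0.0525, 0.0397]
orientation: [-2.338, -2.094, -0.003]
wrist_force: [-0.4, -1.6, -0.4]
opening: 0.469
```

```bash
python3 next.py 25 0 40 4 0
python3 - <<'E'
from mv import *
c=cap('scene'); i=cv2.resize(c['color'][180:300,210:390],None,fx=4.4,fy=4.4,interpolation=cv2.INTER_CUBIC); cv2.imwrite('pics/d5.png',i)
E
```

```text
t 8.1667 pos [0.6338 0.0525 0.0397] F [-0.4 -1.6 -0.4] open 0.47 j [-0.11  0.52  1.55  0.    1.08 -0.  ]
target [0.6356 0.0638 0.04  ] [1.14, 0.06, -0.02, -0.05, -0.21, 0.13, 4.0]
```

View pics/d5.png

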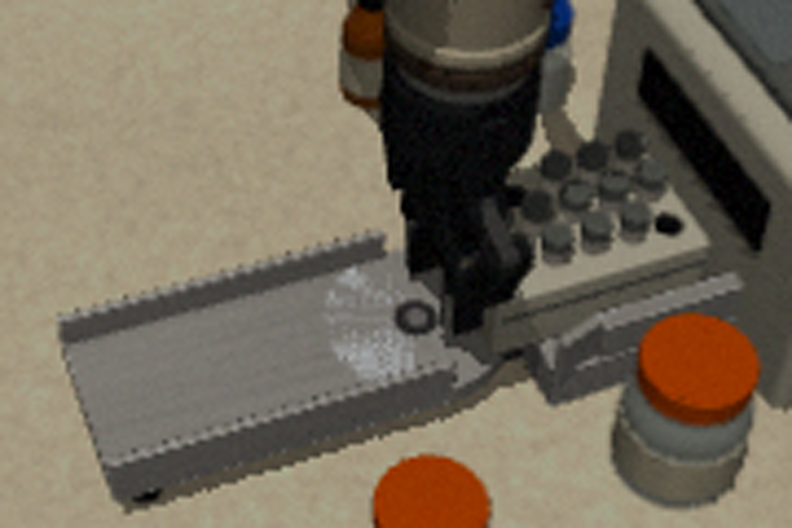

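Nearly home; go in with small steps until the force rises.

Emit:
servo_tool([
  [0.3, 0, 0, 0, 0, 0, 4],
  [0.6, 0, 0, 0, 0, 0, 4],
  [0.8, 0, 0, 0, 0, 0, 4],
  [0.9, 0, 0, 0, 0, 0, 4],
])

```text
time_s: 8.55
ee_pos: [0.6348, 0.0623, 0.0398]
orientation: [-2.337, -2.096, -0.002]
wrist_force: [-2.5, -7.5, 0.3]
opening: 0.466
```

Emit:
servo_tool([
  [0.1, 0, 0, 0, 0, 0, 4],
  [0.2, 0, 0, 0, 0, 0, 4],
  [0.2, 0, 0, 0, 0, 0, 4],
])

```text
time_s: 8.8
ee_pos: [0.6348, 0.0623, 0.0399]
orientation: [-2.338, -2.097, 0.002]
wrist_force: [-1.7, -8.1, -1.0]
opening: 0.468
```

```bash
python3 next.py 25 0 40 4 0
python3 - <<'E'
from mv import *
c=cap('scene'); i=cv2.resize(c['color'][180:300,210:390],None,fx=4.4,fy=4.4,interpolation=cv2.INTER_CUBIC); cv2.imwrite('pics/d6.png',i)
E
```

```text
t 8.8 pos [0.6348 0.0623 0.0399] F [-1.7 -8.1 -1. ] open 0.47 j [-0.09  0.52  1.54 -0.    1.08  0.02]
target [0.6356 0.0638 0.04  ] [0.17, 0.06, -0.01, -0.09, 0.01, 0.19, 4.0]
```

View pics/d6.png

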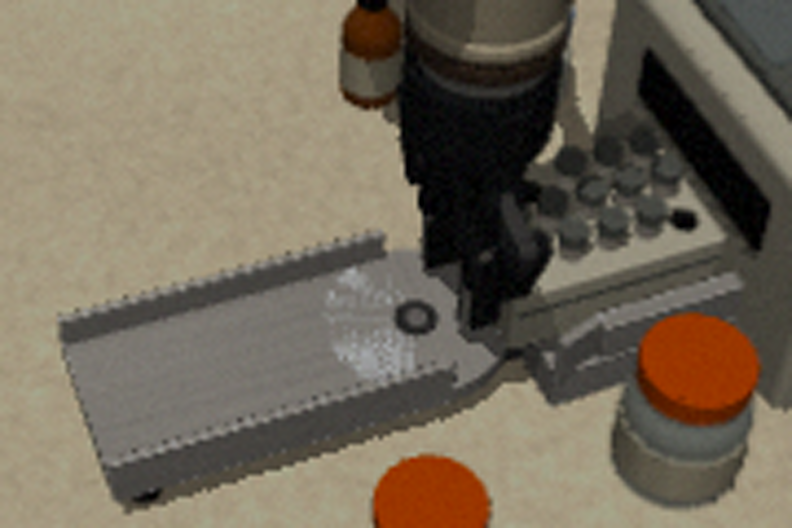

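Emit:
servo_tool([
  [0.2, 0, 0, 0, 0, 0, 4],
  [0.4, 0, 0, 0, 0, 0, 4],
  [0.4, 0, 0, 0, 0, 0, 4],
])

```text
time_s: 9.1
ee_pos: [0.6348, 0.0623, 0.0399]
orientation: [2.338, 2.096, -0.01]
wrist_force: [-3.8, -14.8, 2.1]
opening: 0.471
```

Emit:
servo_tool([
  [-0.5, 0, 0, 0, 0, 0, 4],
  [-1.2, 0, 0, 0, 0, 0, 4],
  [-2.5, 0, 0, 0, 0, 0, 4],
  [-3.5, 0, -1.5, 0, 0, 0, 4],
  [-4, 0, -5, 0, 0, 0, 4],
])

```text
time_s: 9.52
ee_pos: [0.6265, 0.0217, 0.0861]
orientation: [-2.336, -2.092, 0.021]
wrist_force: [0.8, 0.4, -0.4]
opening: 0.466
```

Emit:
servo_tool([
  [0, 0, -4, 0, 0, 0, 4],
  [-2, -3, -7, 0, 0, 0, 4],
  [-5, -6, -8, 0, 0, 0, 4],
  [-8, -9, -8, 0, 0, 0, 4],
  [-11, -12, -8, 0, 0, 0, 4],
])

```text
time_s: 9.93
ee_pos: [0.5021, -0.0706, 0.1711]
orientation: [-2.338, -2.096, 0.017]
wrist_force: [-0.1, -0.5, -0.1]
opening: 0.47
```

```bash
python3 - <<'E'
from mv import *
p=np.load('/tmp/p.npy');a=p[:3]; s=bot.observe(); print(s['time_s'],s['ee_pos'],s['wrist_force'])
for n in ('scene','top'):
    c=cap(n,'e1%s_raw.png'%n); i=cv2.resize(c['color'],None,fx=4,fy=4,interpolation=cv2.INTER_CUBIC)
    i=i[170*4:300*4,200*4:390*4] if n=='scene' else i[110*4:230*4,180*4:360*4]
    cv2.imwrite('pics/e1%s.png'%n,i)
    t=tray_pose(a,0); i=draw(c,a,t,None,4); q=place([*a],[[-18,-43,60],[-18,43,60],[110,43,60],[110,-43,60]])
    cv2.polylines(i,[np.int32((proj(c,q)+.5)*4)],True,(0,200,255),1)
    i=i[170*4:300*4,200*4:390*4] if n=='scene' else i[110*4:230*4,180*4:360*4]
    cv2.imwrite('pics/e2%s.png'%n,i)
E
```

```text
9.9333 [ 0.50211724 -0.07055369  0.17106038] [-0.11080741 -0.53394418 -0.08443487]
```

View pics/e1scene.png

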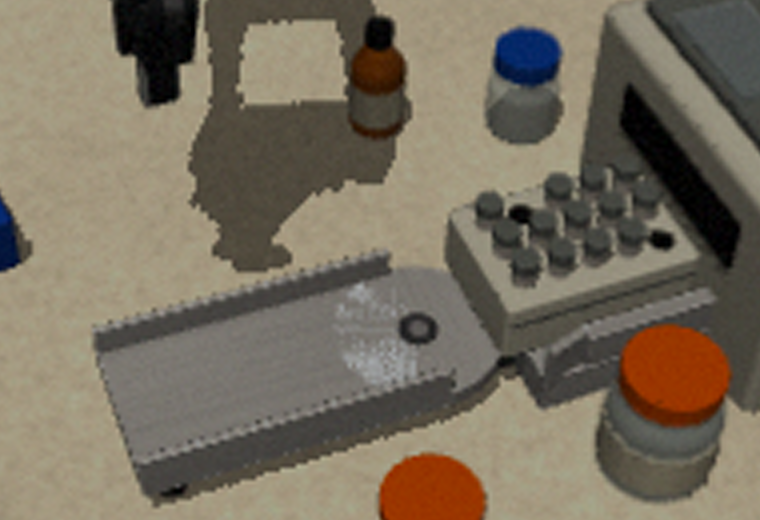

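View pics/e2scene.png

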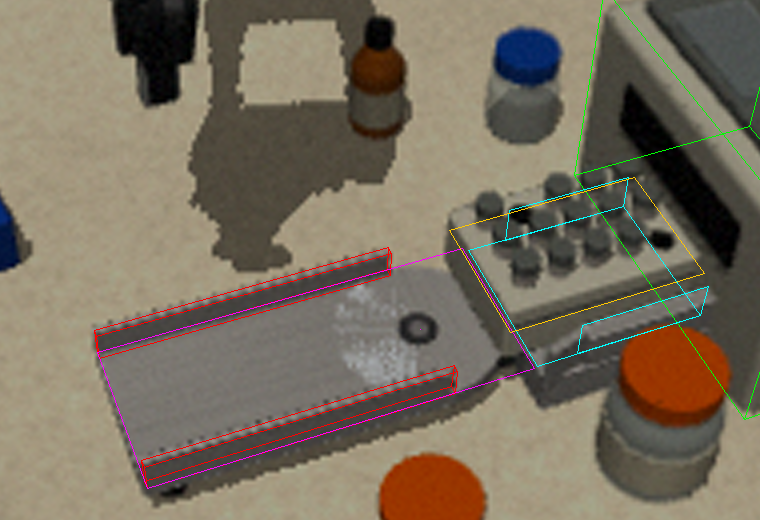

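View pics/e1top.png

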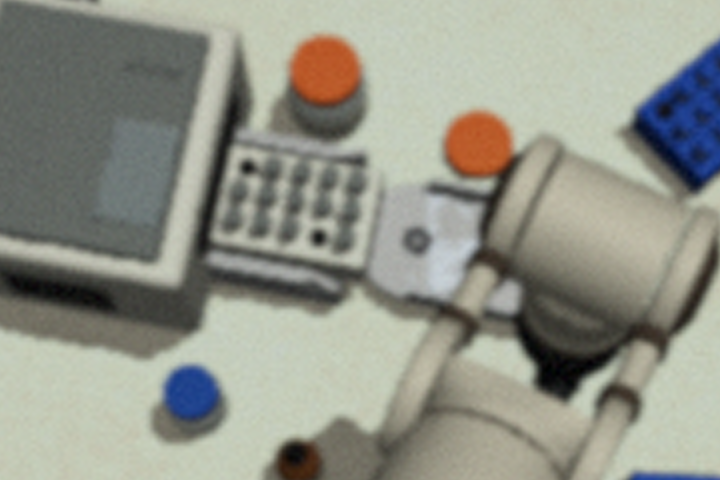

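View pics/e2top.png

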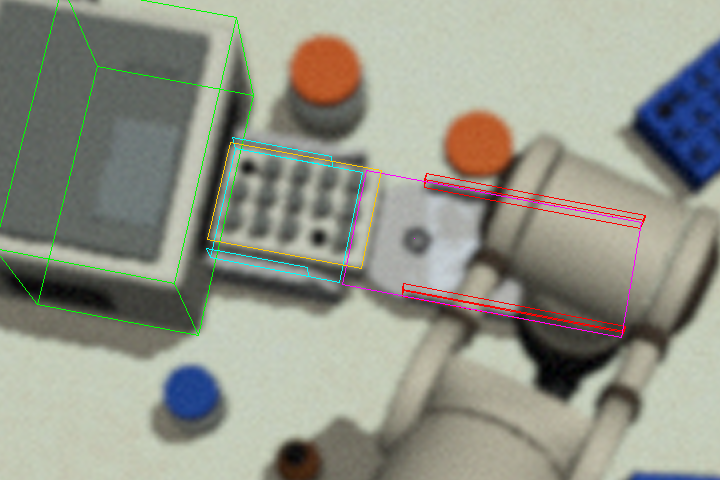

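```bash
python3 - <<'E'
from mv import *
p=np.load('/tmp/p.npy');a=p[:3]
c=load('scene'); g=cv2.cvtColor(c['color'],cv2.COLOR_BGR2GRAY)
x0,y0=200,170; S=4
G=cv2.GaussianBlur(cv2.resize(g[y0:300,x0:400],None,fx=S,fy=S,interpolation=cv2.INTER_CUBIC),(0,0),3)
L=cv2.createLineSegmentDetector().detect(G)[0][:,0]
img=cv2.cvtColor(G,cv2.COLOR_GRAY2BGR)
for k,l in enumerate(L):
    A,B=l[:2],l[2:]
    if np.linalg.norm(A-B)<60: continue
    if B[0]<A[0]: A,B=B,A
    o=[]
    for z in (.03,.05,.055):
        w=unproj(c,[(A+.5)/S-.5+[x0,y0],(B+.5)/S-.5+[x0,y0]],z)
        d=w[1]-w[0]; o.append(round(float(np.arctan2(d[1],d[0])),3))
    print(k,A.round(),B.round(),o)
    cv2.line(img,tuple(np.int32(A)),tuple(np.int32(B)),(0,0,255),1); cv2.putText(img,str(k),tuple(np.int32((A+B)/2)),0,.5,(0,255,0),1)
cv2.imwrite('pics/lsd.png',img)
E
```

```text
0 [193.  62.] [197.   0.] [2.678, 2.678, 2.678]
25 [643.  10.] [797. 198.] [-0.115, -0.115, -0.115]
30 [155. 506.] [249. 479.] [1.43, 1.43, 1.43]
48 [576. 190.] [603.  14.] [2.442, 2.442, 2.442]
54 [207.  33.] [213.  96.] [-0.37, -0.37, -0.37]
59 [249. 479.] [474. 410.] [1.452, 1.452, 1.452]
60 [543. 409.] [606. 387.] [1.483, 1.483, 1.483]
69 [248.  24.] [333.  18.] [1.208, 1.208, 1.208]
75 [270. 238.] [311. 192.] [2.099, 2.099, 2.099]
121 [244. 105.] [343.  99.] [1.191, 1.191, 1.191]
171 [451. 219.] [509. 314.] [-0.109, -0.109, -0.109]
182 [165. 313.] [296. 278.] [1.446, 1.446, 1.446]
186 [ 98. 370.] [131. 467.] [-0.12, -0.12, -0.12]
193 [ 95. 332.] [165. 314.] [1.435, 1.435, 1.435]
199 [140. 465.] [448. 374.] [1.449, 1.449, 1.449]
210 [630.  83.] [739. 223.] [-0.114, -0.114, -0.114]
213 [512. 313.] [697. 258.] [1.452, 1.452, 1.452]
236 [593. 339.] [713. 302.] [1.456, 1.456, 1.456]
239 [609.  16.] [795. 252.] [-0.116, -0.116, -0.116]
240 [453. 277.] [497. 352.] [-0.109, -0.109, -0.109]
245 [620. 128.] [661. 183.] [-0.116, -0.116, -0.116]
247 [102. 353.] [331. 290.] [1.447, 1.447, 1.447]
```

View pics/lsd.png

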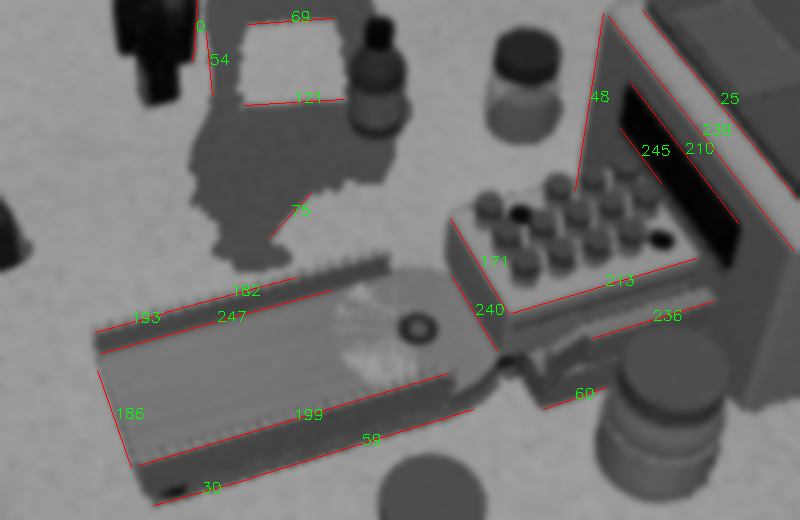

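```bash
python3 - <<'E'
from mv import *
p=np.load('/tmp/p.npy');a=p[:3]
c=load('scene')
w=unproj(c,[(np.array(q)+.5)/4-.5+[200,170] for q in ((453,277),(497,352))],.030)
print('rear bottom edge analyser x,y mm',((w[:,:2]-a[:2])@R(a[2])*1000).round(1).tolist())
i0=cv2.imread('pics/scene0.png');c=cap('scene','z.png');d=cv2.absdiff(i0,c['color']).max(2);d=cv2.medianBlur(d,5)
cv2.imwrite('pics/diff.png',np.hstack([cv2.convertScaleAbs(d,alpha=3)]))
s=bot.observe();print(s['time_s'],s['wrist_force'].round(1),abs(s['joint_velocities']).max())
E
```

```text
rear bottom edge analyser x,y mm [[-18.4, 30.7], [-18.4, -32.3]]
10.0833 [ 0.4  0.1 -0.4] 0.07408439283339131
```

View pics/diff.png

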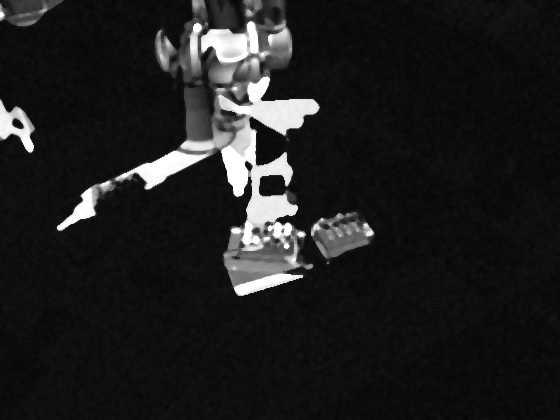

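```bash
python3 -c "
from workcell import bot
print(bot.sign_off())"
```

```text
the job is handed in; nothing more can be done
None
```

The tray is lined up with the dock and the rack is fully home. I handed the job in at about 10 s on the robot's clock, against the 51 s limit. I pushed the tray near its free corner with the shut fingers, turning it on its pin. I then slid the white rack along the channel into the dock with two half-open fingers on its rear face, and backed the arm clear.

- **Tray:** It reads about 1.448 rad in the last picture and the analyser 1.456 rad, so it is about 0.4° short of exactly in line. I left it there.
- **Rack:** It stopped dead under a 15 N push. Its rear edge is square and 18.4 mm in front of the dock mouth; the text gives 18 mm for home.
- **Bystanders:** Comparing the first and last scene pictures, only the arm and its shadow, the tray and the rack differ. The jars, cap, beaker, bottle and blue racks show no change.
- **What disagreed:**
  - My first fit put the analyser's top edge at about 146 mm and the rack block's top at about 62 mm above the bench. The text's sizes give 161 and 75 mm; I did not resolve this, and it did not affect the pushes.
  - The top camera's overlay sat one or two pixels off the scene camera's.
  - The trained networks gave several wrong hits: for example, the tray's round end as a loose cap, and the blue look-alikes as the rack.

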